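Bleed the wheel grinder on the repair bench

TASK

The hoses are off: bleed the last air out of the grinder that has the fat flap wheel in its nose, before its wheel is changed. Flip its lock-off lever fully forward, then squeeze its paddle right home against the body and hold it there for a good second. Let go so that the paddle springs out again, leave the lever forward, and leave the other grinder alone.

Things in the scene. Friction and masses are not known exactly. Their poses are not given: they have to be found in the camera images.
- rack: Fixed tool rest, plywood board 310 by 370 mm, 10 mm thick, origin under its centre. Two straight air grinders (aluminium cylinders 40 mm in diameter) lie level on it, parallel to its x, 200 mm apart in y, axes 85 mm above the table, each clamped in two steel blocks 58 mm wide with tops 29 mm above the axis. x: towards the noses; both paddles are on the left (+y) sides.
- wheel (a point): Shank of the flap wheel, at the mouth of the collet it is fitted in. The flap wheel is a fat brown abrasive drum, 60 mm in diameter and 40 mm long, lying 17 to 57 mm ahead of this point along the grinder's axis. It is fitted in one of the two grinders; which one changes. x: forward along the grinder.
- burr_shank (a point): Shank of the slim steel burr (12 mm in diameter, 55 mm long) at the mouth of the other grinder's collet.
- left_grip (a point): Point on the left (+y) grinder's axis beside its paddle's free end: the place to squeeze. x forward to the nose, y to the paddle's side, z up. Squeezed from above along y, one finger lies on the body (y = -20 mm), the other on the paddle's outer face (y = 43 mm released, 29 mm home: 63 to 49 mm across). Clamp blocks lie at x = -73 to -51 and 135 to 157 mm.
- left_nose (a point): Mouth of the collet at the nose of the left (+y) grinder, on its axis, 197 mm ahead of left_grip.
- left_paddle_pad (a point): Point on the outer face of the left (+y) grinder's paddle, at the place to press it, beside left_grip. The paddle is a steel strip 130 mm long, 30 mm high and 5 mm thick along the grinder's left side, hinged at its front end 110 mm ahead of this point; its free end is 20 mm behind. y points outward from the paddle's face.
- left_paddle (a joint): Swing of the left (+y) paddle (rad): 0 released (sprung out), 0.13 home against the body. A spring returns it; pressing at left_paddle_pad takes about 4 N to start and 10 N when home. With the lock-off lever back it is blocked at about 0.04 (0.08 if forced); it comes free when the lever is beyond about 1.1.
- left_lever_pivot (a point): Pivot of the left (+y) grinder's lock-off lever, in the paddle, 60 mm ahead of left_paddle_pad along the paddle and 4 mm outside its outer face; the axis is vertical.
- left_lever_tip (a point): End of that lever, 55 mm from the pivot, at half its height: a dark steel bar 9 mm thick (12 mm at the end) and 20 mm high, standing out sideways (level) from the paddle, free on all sides.
- left_lever (a joint): Lock-off lever of the left (+y) grinder (rad): 0 to 0.1 locked, standing out from the paddle and leaning slightly back; 1.45 fully forward, lying nearly along the paddle towards the nose. It turns about a vertical axis (clockwise seen from above), needs about 1 N at its tip and stays where it is left.
- right_grip (a point): Point on the right (-y) grinder's axis beside its paddle's free end: the place to squeeze. x forward to the nose, y to the paddle's side, z up. Squeezed from above along y, one finger lies on the body (y = -20 mm), the other on the paddle's outer face (y = 43 mm released, 29 mm home: 63 to 49 mm across). Clamp blocks lie at x = -73 to -51 and 135 to 157 mm.
- right_nose (a point): Mouth of the collet at the nose of the right (-y) grinder, on its axis, 197 mm ahead of right_grip.
- right_paddle_pad (a point): Point on the outer face of the right (-y) grinder's paddle, at the place to press it, beside right_grip. The paddle is a steel strip 130 mm long, 30 mm high and 5 mm thick along the grinder's left side, hinged at its front end 110 mm ahead of this point; its free end is 20 mm behind. y points outward from the paddle's face.
- right_paddle (a joint): Swing of the right (-y) paddle (rad): 0 released (sprung out), 0.13 home against the body. A spring returns it; pressing at right_paddle_pad takes about 4 N to start and 10 N when home. With the lock-off lever back it is blocked at about 0.04 (0.08 if forced); it comes free when the lever is beyond about 1.1.
- right_lever_pivot (a point): Pivot of the right (-y) grinder's lock-off lever, in the paddle, 60 mm ahead of right_paddle_pad along the paddle and 4 mm outside its outer face; the axis is vertical.
- right_lever_tip (a point): End of that lever, 55 mm from the pivot, at half its height: a dark steel bar 9 mm thick (12 mm at the end) and 20 mm high, standing out sideways (level) from the paddle, free on all sides.
- right_lever (a joint): Lock-off lever of the right (-y) grinder (rad): 0 to 0.1 locked, standing out from the paddle and leaning slightly back; 1.45 fully forward, lying nearly along the paddle towards the nose. It turns about a vertical axis (clockwise seen from above), needs about 1 N at its tip and stays where it is left.

How it is judged:
On the way, in this order (a step that is already met when the one before it is completed fails the run):
1. the lock-off lever of the grinder with the flap wheel is flipped forward, its paddle still released (((horizontal distance between wheel and left_nose below 0.05 m and value of joint left_lever above 1.15 rad and value of joint left_paddle below 0.06 rad) or (horizontal distance between wheel and right_nose below 0.05 m and value of joint right_lever above 1.15 rad and value of joint right_paddle below 0.06 rad))), for 0.1 s.
2. the paddle of that grinder is squeezed home (beyond 0.115 rad of 0.13) and held for 0.8 s, its lever forward (((horizontal distance between wheel and left_nose below 0.05 m and value of joint left_lever above 1.15 rad and value of joint left_paddle above 0.115 rad) or (horizontal distance between wheel and right_nose below 0.05 m and value of joint right_lever above 1.15 rad and value of joint right_paddle above 0.115 rad))), for 0.8 s.
At the end, for the whole second after the job is handed in: The grinder with the flap wheel has its lock-off lever forward (beyond 1.15 rad) and its paddle sprung out again (under 0.02 rad); the other grinder's lever is still back (under 0.4 rad) and its paddle out (under 0.02 rad) (((horizontal distance between wheel and left_nose below 0.05 m and value of joint left_lever above 1.15 rad and value of joint each of left_paddle, right_paddle below 0.02 rad and value of joint right_lever below 0.4 rad) or (horizontal distance between wheel and right_nose below 0.05 m and value of joint right_lever above 1.15 rad and value of joint each of right_paddle, left_paddle below 0.02 rad and value of joint left_lever below 0.4 rad))); the robot touches nothing.
It fails at once if the lever or the paddle of the other grinder is operated (lever beyond 0.4 rad, paddle beyond 0.03 rad) ((horizontal distance between wheel and left_nose below 0.05 m and (value of joint right_lever above 0.4 rad or value of joint right_paddle above 0.03 rad)) or (horizontal distance between wheel and right_nose below 0.05 m and (value of joint left_lever above 0.4 rad or value of joint left_paddle above 0.03 rad))).
It also fails if it takes over 48 s, if anything falls off the work surface, if the arm or the gripper's body presses on something with over 40 N, if the wrist force passes 120 N, or if a joint passes its speed limit or range.

ROBOT

A 6-joint arm with a two-finger parallel gripper is mounted at the origin on the work surface. World frame = base frame: x ahead of the robot, y to its left, z up, the work surface at z = 0. Lengths are in m, angles in rad, forces in N, time in s.
With the tool pointing down it reaches from about 0.35 to 0.775 m from the base axis. Payload 7.3 kg.
Tool frame: the origin (TCP) lies midway between the tips of the shut fingers; the grasp point (between the pads) lies 19 mm behind it; z points along the fingers, y is the direction in which the jaws open and shut (so a half turn about z gives the same grasp; the last joint's range is limited). The gripper opens to 92 mm and grips with 3 to 60 N. Pads are 19 mm wide; open, the fingers measure 130 mm over their backs; the gripper's body (75 mm by 190 mm) begins 47 mm behind the grasp point.
Start: joints at [-0.146, 0.342, 1.524, -0, 1.275, -0.146], TCP at [0.525, 0, 0.227] pointing down, gripper open.
Joint ranges: [-2.53, 2.53], [-0.77, 2.02], [0.04, 2.7], [-1, 4.14], [0.28, 2.66], [-3.11, 3.11]. Speed limits (rad/s): [2.57, 2.57, 3.14, 3.14, 3.14, 3.14].

INTERFACE

Orientations are given as [roll, pitch, yaw] about the fixed x, y, z axes, in that order (R = Rz(yaw) Ry(pitch) Rx(roll)).
In Python, from cell import status, eyes, job gives the robot as it stands.
- The arm moves only by the tool jog_arm, never from a script. Its argument "series" is a list of rows, each a list of 3 entries, a list of its own where there are three numbers: the gripper command: -1 is shut, 1 is fully open, values between are in proportion, then the shift along the tool's x, y, z in m, then the turn, a rotation vector about the tool's x, y, z in rad. In form: [[grip, [x, y, z], [ax, ay, az]], ...]. A call has 1 to 12 rows; each row is the pose to reach, as a shift and turn from the pose commanded when the call began, along the tool's axes at that moment; what a row does not reach only later rows make up. A row lasts 1/12 s, in which the tool goes at most 41.7 mm and 7.16 degrees, less where a joint would pass 70% of its speed; a pose out of reach is approached as far as the arm can. A call with a gripper value outside its range is refused whole. The fingers move at their own pace and stop on an object; "squeeze" is the grip in N (left out, the last holds). Time passes only in rows, so rows that repeat a pose let the fingers close. It gives the time, the measured TCP pose, the force and the opening at its end, in the units of the state.
- status.observe(): the state, without advancing time (a new reading comes with each control period).
- eyes.read_camera(name): name is "scene" or "side" or "wrist"; returns a dict with "img" (480x640x3 uint8, red, green, blue), "range_z" (480x640 float32, m along the optical axis (not along the pixel's ray), 0 where there is no reading), "camera_matrix" (3x3 intrinsics, pixels), "T" (4x4, takes a point from camera to world coordinates); the wrist camera has in their place "tool_from_camera" (4x4, takes a point from camera to tool coordinates, whose origin is the TCP and whose axes are the flange's). Camera axes: x right, y down, z forward; pixel columns grow to the right and rows downward; lengths in m; the calibration is good to about 2 mm. The wrist camera is an equidistant fisheye: a pixel r from the principal point sees the ray r / f radians off the axis. A picture is of the moment at which its call begins: read the wrist's pose just before it.
- job.hand_in(): hands the job in, once; it reports no verdict.
The state is a dict: "time": time; "qpos": joint angles; "qvel": joint speeds; "joint_efforts": joint torques, N m; "tool_pos": TCP position; "tool_rot": TCP orientation; "contact_force": force on the tool from outside, world axes, zero at the start; "torque": the same for the moment, N m; "opening": finger opening in m.
Only numpy, scipy, OpenCV 4.12 (cv2) and the standard library are available. Lean on these libraries where they do the work, as an engineer would, in place of code of your own. Each camera call takes 0.05 s, during which the arm holds its last target.

## Working session

There is one attempt and no reset: what is moved stays moved. The work goes in short steps, Python scripts to look and compute and a tool call to move; the robot and the scene stay as the last step left them, time stands still between calls to the robot, and variables do not carry over. Pictures are saved under pics/ and viewed, and the job is handed in when it is done.

Besides the shell and the picture viewer there is one more tool, called after "Emit:" in YAML: its name, and indented under it one key for each argument. jog_arm: Moves the arm, as the interface text tells. Its arguments: {"type":"object","properties":{"series":{"type":"array","items":{"type":"array"}},"squeeze":{"type":"number"}},"required":["series"]}

```bash
mkdir -p pics; ls
python3 - <<'E'
from cell import status, eyes, job
import cv2,numpy as np,pickle
print(status.observe())
for n in("scene","side"):
    d=eyes.read_camera(n); pickle.dump(d,open(n+".pkl","wb")); cv2.imwrite(f"pics/{n}0.png",d["img"][:,:,::-1]); print(d["camera_matrix"],d["T"])
E
```

```text
pics
{'time': 0.0, 'qpos': array([-1.46002284e-01,  3.42723722e-01,  1.52500917e+00, -1.34970701e-05,
        1.27539259e+00, -1.46006745e-01]), 'qvel': array([ 1.75768984e-03, -5.61777609e-04,  9.41891160e-05,  1.42993140e-03,
        1.68485687e-05,  1.09560210e-03]), 'joint_efforts': array([ 7.61924657e-04, -4.31245601e+01, -2.44219762e+01,  7.17750052e-02,
        5.59406646e-02, -1.04314388e-04]), 'tool_pos': array([5.24597420e-01, 7.61070051e-05, 2.26047180e-01]), 'tool_rot': array([-3.14007425e+00, -2.10240938e-04,  1.57080457e+00]), 'contact_force': array([-0.51066071, -0.34800076, -0.13302857]), 'torque': array([-0.0156149 , -0.01080767, -0.07157702]), 'opening': 0.09186419112070623}
[[546.16290005   0.         319.47932222]
 [  0.         546.16290005 243.10593072]
 [  0.           0.           1.        ]] [[ 0.12257287  0.54348265 -0.83042308  1.15995474]
 [ 0.99239125 -0.07693146  0.09613092 -0.02025104]
 [-0.01164018 -0.83588765 -0.54877714  0.46886758]
 [ 0.          0.          0.          1.        ]]
[[575.91163773   0.         321.06979249]
 [  0.         575.91163773 243.65676144]
 [  0.           0.           1.        ]] [[-0.84672725 -0.35486726  0.39638642  0.23459441]
 [-0.53188054  0.58211339 -0.61501796  0.62102772]
 [-0.0124921  -0.73158269 -0.68163826  0.72451872]
 [ 0.          0.          0.          1.        ]]
```

View pics/scene0.png

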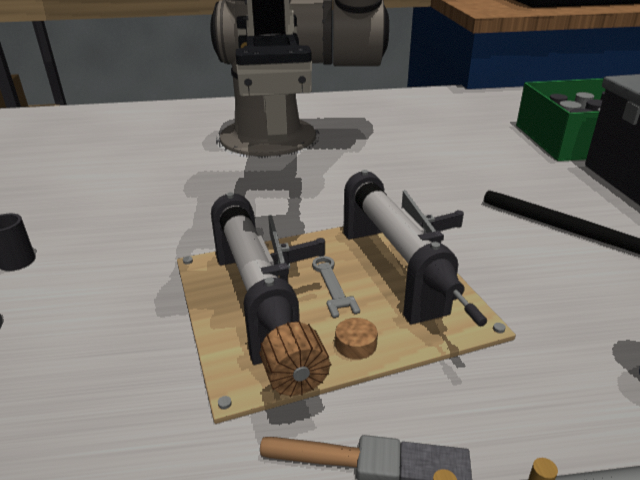

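View pics/side0.png

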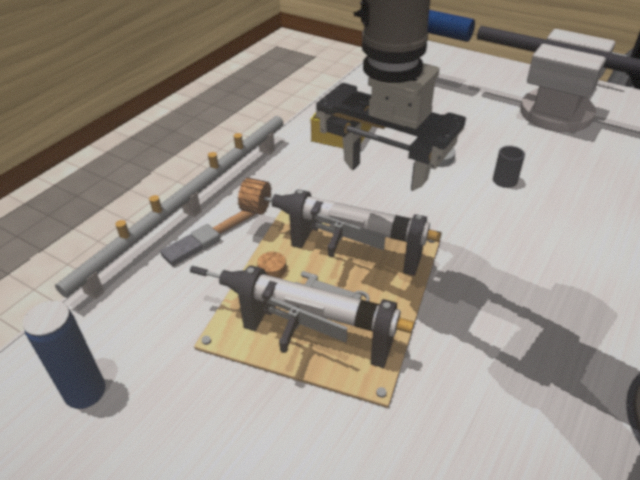

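The fat flap wheel, at (295,358) in the scene view, is on the image-left (-y) grinder, so the target is the right grinder. Both levers stand out at (305,250) and (445,220). Next I measure the pose.

```bash
cat > h.py <<'E'
import numpy as np
def cloud(d):
    z=d["range_z"];K=d["camera_matrix"];v,u=np.mgrid[:480,:640]
    P=np.stack([(u-K[0,2])/K[0,0]*z,(v-K[1,2])/K[1,1]*z,z],-1)
    P=P@d["T"][:3,:3].T+d["T"][:3,3]
    P[z<=0]=np.nan
    return P
E
python3 - <<'E'
import pickle,cv2,numpy as np
from h import cloud
H=np.full((600,700),-1.0);C=np.zeros((600,700,3),np.uint8)
for n in("scene","side"):
    d=pickle.load(open(n+".pkl","rb"));P=cloud(d).reshape(-1,3);c=d["img"].reshape(-1,3)
    # rows: x 0.25..0.85 , cols: y -0.35..0.35, 1mm
    r=np.round((P[:,0]-.25)*1000);q=np.round((P[:,1]+.35)*1000)
    m=(r>=0)&(r<600)&(q>=0)&(q<700)&(P[:,2]<0.16)
    for i in np.where(m)[0]:
        a,b=int(r[i]),int(q[i])
        if P[i,2]>H[a,b]: H[a,b]=P[i,2];C[a,b]=c[i]
    p=P[(P[:,0]>.3)&(P[:,0]<.8)&(abs(P[:,1])<.3)]
    t=p[(p[:,2]>.109)&(p[:,2]<.12)]
    print(n,len(t),np.nanmedian(P[(P[:,2]<.03)&(P[:,2]>-.02)][:,2]))
im=np.clip((H*255/0.13),0,255).astype(np.uint8)
im=cv2.applyColorMap(cv2.dilate(im,np.ones((3,3))),cv2.COLORMAP_JET)
cv2.imwrite("pics/top.png",im);cv2.imwrite("pics/topc.png",cv2.dilate(C,np.ones((3,3)))[:,:,::-1])
np.save("H.npy",H)
E
```

```text
scene 2108 -0.0007173302894254441
side 977 -0.0006133206834231242
```

View pics/top.png

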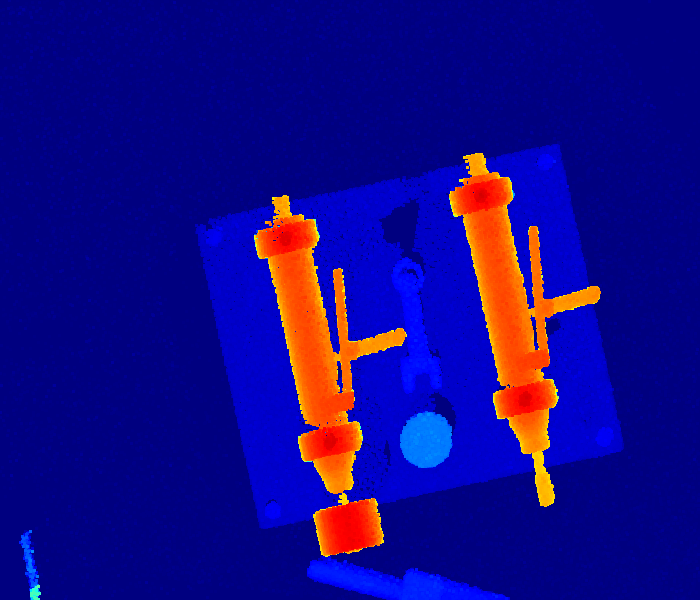

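View pics/topc.png

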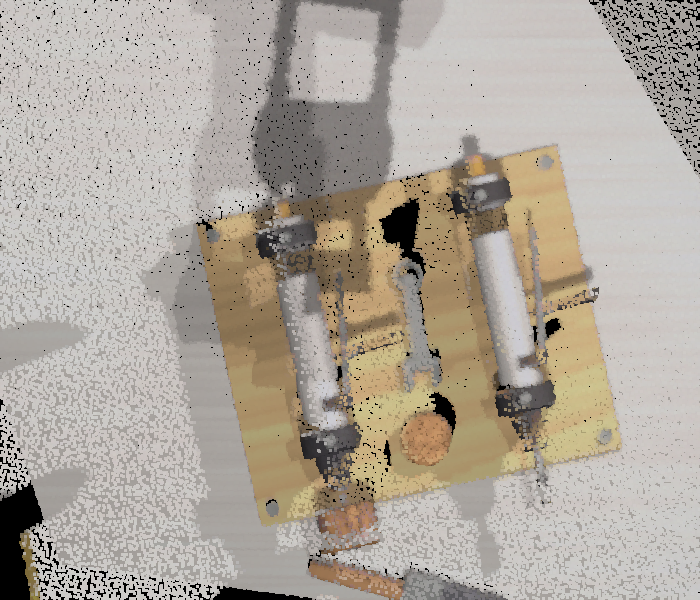

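Right grinder: rear block at map (287,239) and front block at (330,441). That gives a rack yaw of about 12.3° and right_grip at about (0.549, -0.050). Next I shut the gripper, line the tool up with the rack and go above the space behind the lever.

Emit:
jog_arm:
  series:
    - [-1,[0.056,0.022,0],[0,0,1.356]]
    - [-1,[0.056,0.022,0],[0,0,1.356]]
    - [-1,[0.056,0.022,0],[0,0,1.356]]
    - [-1,[0.056,0.022,0],[0,0,1.356]]
    - [-1,[0.056,0.022,0],[0,0,1.356]]
    - [-1,[0.056,0.022,0],[0,0,1.356]]
    - [-1,[0.056,0.022,0],[0,0,1.356]]
    - [-1,[0.056,0.022,0],[0,0,1.356]]
    - [-1,[0.056,0.022,0],[0,0,1.356]]
    - [-1,[0.056,0.022,0],[0,0,1.356]]
    - [-1,[0.056,0.022,0.05],[0,0,1.356]]
    - [-1,[0.056,0.022,0.05],[0,0,1.356]]
  squeeze: 20

```text
time: 1.1
tool_pos: [0.5445, 0.056, 0.1724]
tool_rot: [-3.14, 0.007, 0.21]
contact_force: [-1.9, 0.3, -1.4]
opening: 0.0164
```

```bash
cat >> h.py <<'E'
G=np.array([.549,-.050]);a=np.radians(12.3);U=np.array([np.cos(a),np.sin(a)]);V=np.array([-U[1],U[0]])
def loc(p): d=np.array(p[:2])-G; return np.array([d@U,d@V,p[2]])*1000
def snap(n,tag):
    from cell import eyes; import cv2,pickle
    d=eyes.read_camera(n); pickle.dump(d,open(tag+".pkl","wb")); cv2.imwrite(f"pics/{tag}.png",d["img"][:,:,::-1]); return d
E
python3 - <<'E'
from h import *
from cell import status
s=status.observe();print(s["time"],s["tool_pos"],s["tool_rot"],loc(s["tool_pos"]),s["opening"],s["contact_force"],s["qpos"])
snap("scene","s1");snap("wrist","w1")
E
```

```text
1.1 [0.54452408 0.05603818 0.17240153] [-3.13995991  0.00682067  0.21044808] [ 18.21617711 104.55764433 172.40153079] 0.01641176450696583 [-1.89499812  0.31418069 -1.35908646] [-3.74216947e-02  4.34847332e-01  1.53855385e+00 -9.80927427e-05
  1.17520426e+00  1.32297024e+00]
```

View pics/s1.png

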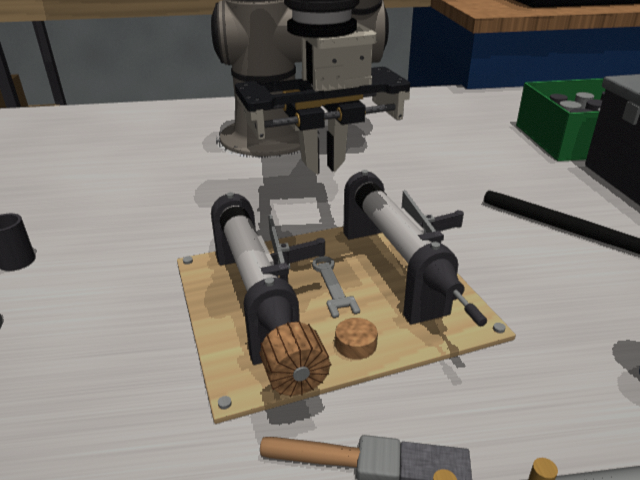

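View pics/w1.png

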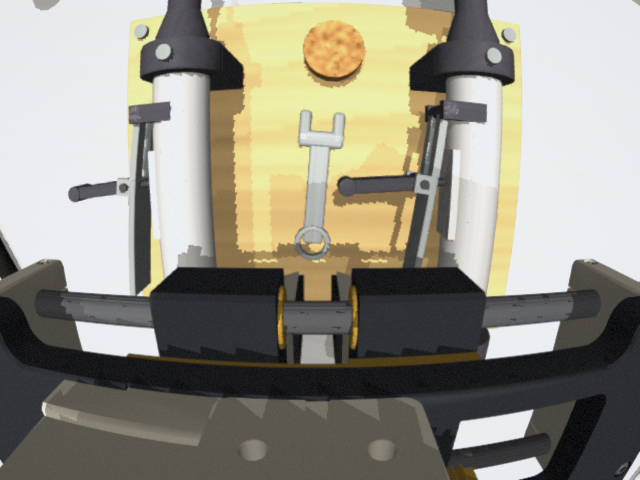

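The tool stands behind the lever (wrist view: lever from (425,184) to (345,187)), with the path down clear. Descending.

Emit:
jog_arm:
  series:
    - [-1,[0,0,0.035],[0,0,0]]
    - [-1,[0,0,0.07],[0,0,0]]
    - [-1,[0,0,0.096],[0,0,0]]
    - [-1,[0,0,0.096],[0,0,0]]
    - [-1,[0,0,0.096],[0,0,0]]
    - [-1,[0,0,0.096],[0,0,0]]

```text
time: 1.7
tool_pos: [0.5487, 0.056, 0.0831]
tool_rot: [3.141, -0.003, 0.216]
contact_force: [0.6, -0.3, 0.0]
opening: 0.0007
```

Run:
```python
from h import *
from cell import status
s=status.observe();print(s["time"],s["tool_pos"],s["tool_rot"],loc(s["tool_pos"]),s["opening"],s["contact_force"])
snap("scene","s2");snap("side","e2")
```

```text
1.7 [0.54871428 0.05599298 0.08308546] [ 3.14070747 -0.00348536  0.21617571] [ 22.30056047 103.62084094  83.08545801] 0.0007320467858932851 [ 0.63314853 -0.26468405  0.01059822]
```

View pics/s2.png

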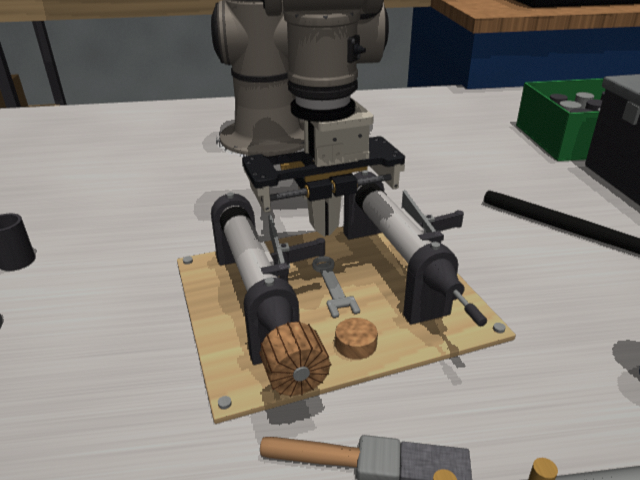

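View pics/e2.png

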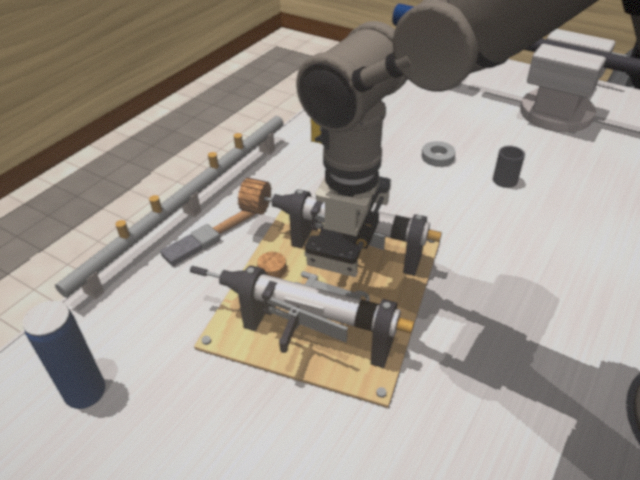

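Clear of everything. Now the lever flip: forward, curving inward.

Emit:
jog_arm:
  series:
    - [-1,[0.01,0,0.005],[0,0,0]]
    - [-1,[0.02,0,0.005],[0,0,0]]
    - [-1,[0.028,0,0.005],[0,0,0]]
    - [-1,[0.0345,0,0.005],[0,0,0]]
    - [-1,[0.04,0.001,0.005],[0,0,0]]
    - [-1,[0.0455,0.003,0.005],[0,0,0]]
    - [-1,[0.051,0.006,0.005],[0,0,0]]
    - [-1,[0.055,0.0095,0.005],[0,0,0]]
    - [-1,[0.059,0.014,0.005],[0,0,0]]
    - [-1,[0.062,0.0185,0.005],[0,0,0]]
    - [-1,[0.0635,0.0215,0.005],[0,0,0]]
    - [-1,[0.0635,0.0215,0.005],[0,0,0]]

```text
time: 2.8
tool_pos: [0.6142, 0.0477, 0.0757]
tool_rot: [3.141, -0.001, 0.214]
contact_force: [0.1, 0.7, -0.1]
opening: 0.0007
```

Run:
```python
from h import *
from cell import status
import cv2
s=status.observe();print(s["time"],s["tool_pos"],s["tool_rot"],loc(s["tool_pos"]),s["opening"],s["contact_force"])
d=snap("scene","s3");snap("wrist","w3")
cv2.imwrite("pics/s3c.png",cv2.resize(d["img"][170:390,170:440,::-1],None,fx=2.7,fy=2.7))
```

```text
2.8 [0.61422223 0.04766653 0.07572058] [ 3.14122373e+00 -5.88786459e-04  2.13981040e-01] [84.53102782 81.53033705 75.72058405] 0.0006773133607690955 [ 0.08678351  0.6834759  -0.08035006]
```

View pics/s3c.png

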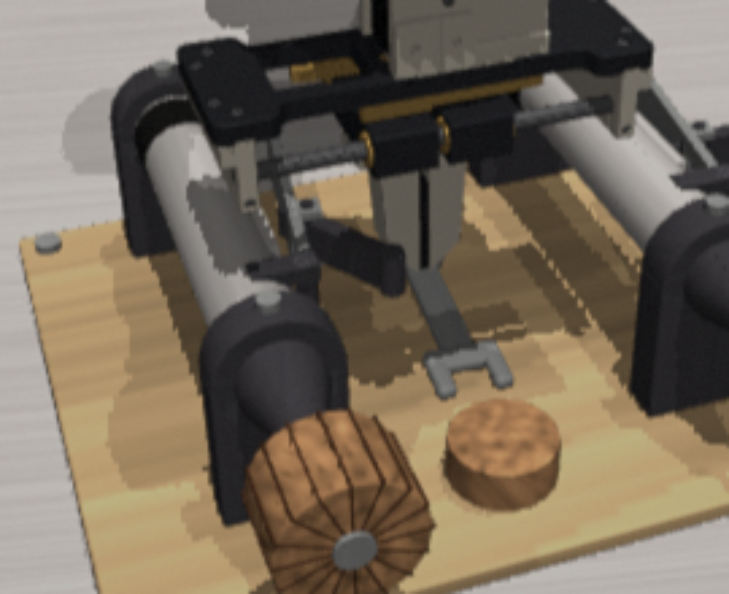

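View pics/w3.png

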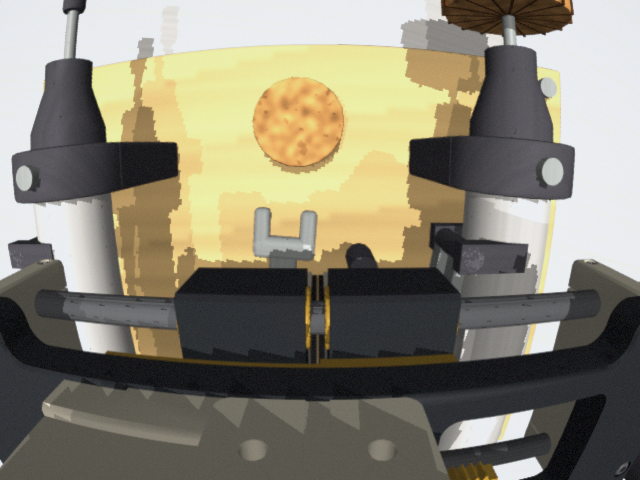

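The lever is about halfway: the tapered fingers are slimmer than I assumed. I keep pushing inward.

Emit:
jog_arm:
  series:
    - [-1,[0.001,0.004,0],[0,0,0]]
    - [-1,[0.002,0.008,0],[0,0,0]]
    - [-1,[0.003,0.012,0],[0,0,0]]
    - [-1,[0.003,0.012,0],[0,0,0]]

```text
time: 3.23
tool_pos: [0.6197, 0.0366, 0.0759]
tool_rot: [3.141, -0.001, 0.214]
contact_force: [-0.2, 0.4, 0.1]
opening: 0.0004
```

```bash
cat > look.py <<'E'
import sys
from h import *
from cell import status
import cv2
t=sys.argv[1]
s=status.observe();print(s["time"],s["tool_rot"],loc(s["tool_pos"]),s["opening"],s["contact_force"])
d=snap("scene",t)
cv2.imwrite(f"pics/{t}c.png",cv2.resize(d["img"][170:390,170:440,::-1],None,fx=2.7,fy=2.7))
E
python3 look.py s4
```

```text
3.2333 [ 3.14113555e+00 -7.31216535e-04  2.14267923e-01] [87.50452907 69.60421107 75.87761881] 0.00038239468956266455 [-0.24709568  0.41643495  0.14643578]
```

View pics/s4c.png

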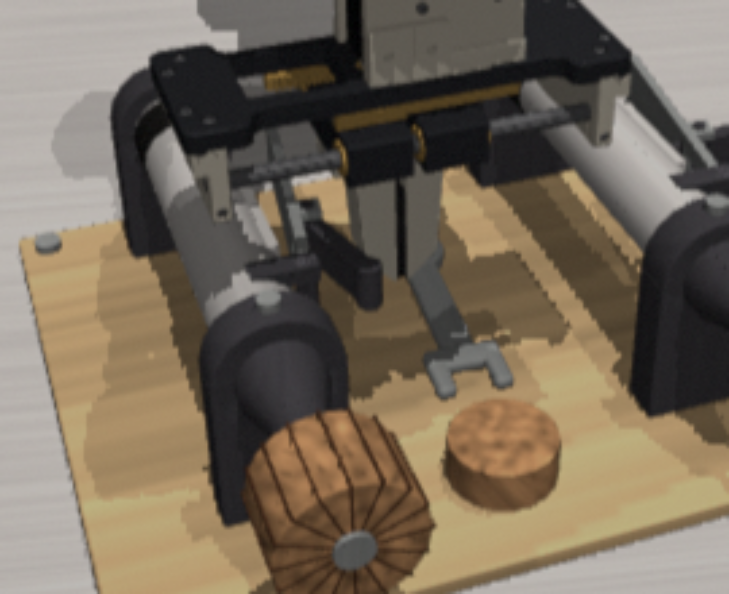

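Emit:
jog_arm:
  series:
    - [-1,[0.001,0.003,0],[0,0,0]]
    - [-1,[0.002,0.006,0],[0,0,0]]
    - [-1,[0.002,0.008,0],[0,0,0]]
    - [-1,[0.002,0.008,0],[0,0,0]]

```text
time: 3.62
tool_pos: [0.6211, 0.0338, 0.0756]
tool_rot: [-3.135, 0.003, 0.215]
contact_force: [-5.4, 14.5, 3.7]
opening: 0.0007
```

```bash
cat >> look.py <<'E'
P=cloud(d);L=np.stack([(P[...,:2]-G)@U,(P[...,:2]-G)@V,P[...,2]],-1)*1000
g=d["img"].max(-1)
m=(L[...,2]>88)&(L[...,2]<98)&(L[...,1]>48)&(L[...,1]<110)&(L[...,0]>55)&(L[...,0]<125)&(g<75)
q=L[m];print(len(q))
for x0 in range(60,125,8):
    k=q[(q[:,0]>=x0)&(q[:,0]<x0+8)]
    if len(k):print(x0,len(k),k[:,1].min().round(1),k[:,1].max().round(1))
E
python3 look.py s5
```

```text
3.6167 [-3.13514729e+00  2.54470071e-03  2.15204047e-01] [88.26279692 66.49266355 75.61103812] 0.0006511616889779005 [-5.42550888 14.51704411  3.67237464]
103
76 3 49.6 49.8
84 10 48.1 50.1
92 38 48.7 69.7
100 14 48.3 66.5
108 38 48.0 54.6
```

View pics/s5c.png

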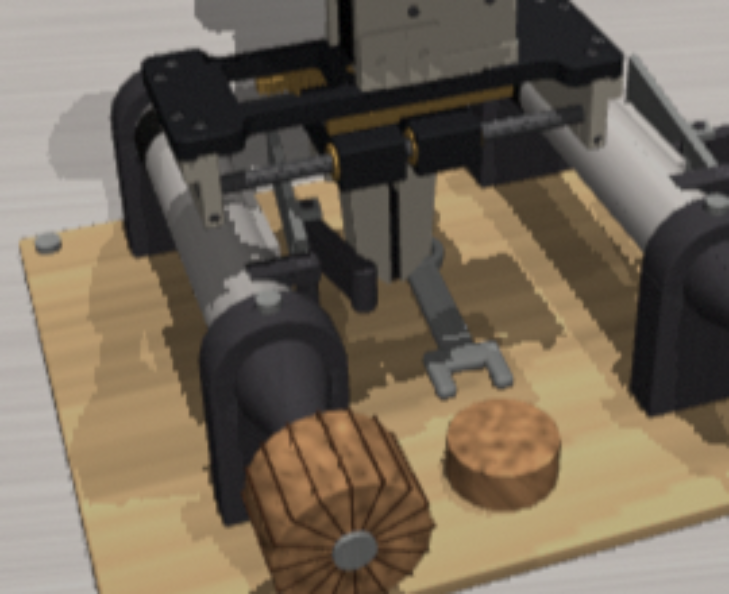

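The lever is home against its stop (14.5 N at the fingers). I back off, lift and look.

Emit:
jog_arm:
  series:
    - [-1,[0,-0.015,0],[0,0,0]]
    - [-1,[0,-0.03,0],[0,0,0]]
    - [-1,[0,-0.03,-0.035],[0,0,0]]
    - [-1,[0,-0.03,-0.07],[0,0,0]]
    - [0,[-0.03,-0.01,-0.1],[0,0,0]]
    - [1,[-0.065,0.02,-0.1],[0,0,0]]
    - [1,[-0.09,0.045,-0.1],[0,0,0]]
    - [1,[-0.09,0.056,-0.1],[0,0,0]]
    - [1,[-0.09,0.056,-0.1],[0,0,0]]
    - [1,[-0.09,0.056,-0.1],[0,0,0]]
    - [1,[-0.09,0.056,-0.1],[0,0,0]]
    - [1,[-0.09,0.056,-0.1],[0,0,0]]

```text
time: 4.67
tool_pos: [0.5473, -0.0426, 0.1754]
tool_rot: [-3.141, -0.0, 0.216]
contact_force: [0.1, -0.5, 0.0]
opening: 0.0491
```

```bash
python3 look.py s6; python3 -c "
from h import *
snap('wrist','w6')"
```

```text
4.6667 [-3.14136600e+00 -2.26869737e-05  2.16252670e-01] [-7.52358528e-02  7.56525555e+00  1.75447698e+02] 0.04907849119303343 [ 0.06652387 -0.49724966  0.03310512]
55
84 1 48.5 48.5
92 5 48.4 49.5
100 9 48.0 52.1
108 39 48.0 53.9
116 1 49.5 49.5
```

View pics/s6c.png

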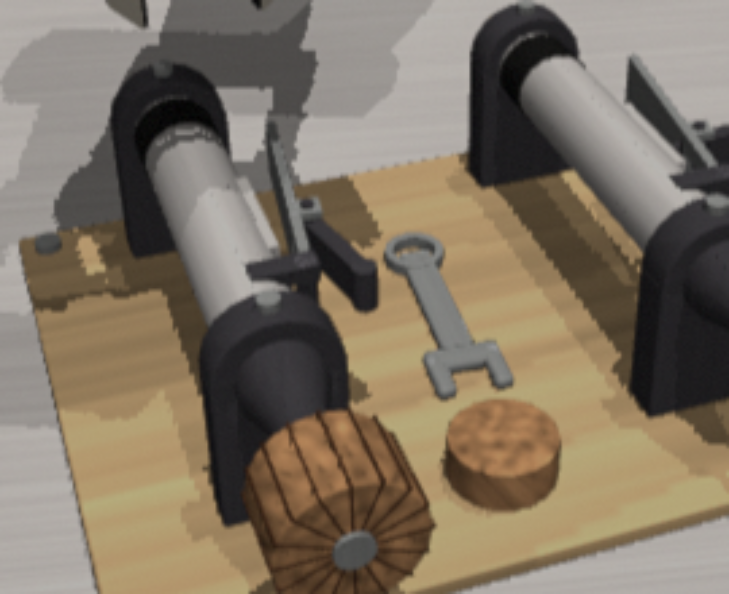

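View pics/w6.png

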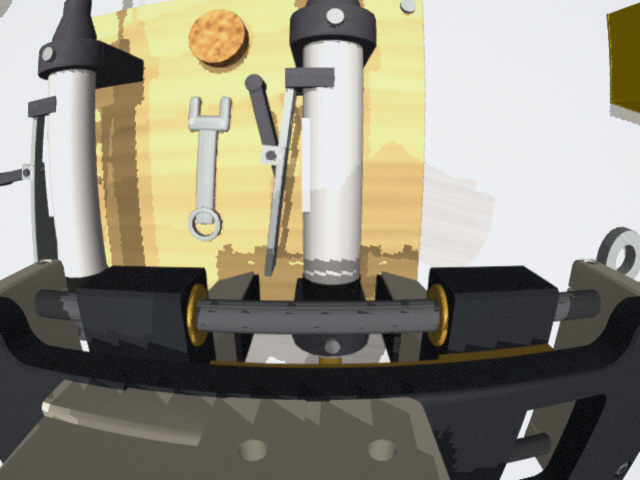

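Lever is forward with its tip at about local (112, 50), and the paddle is out. Next I open fully and descend astride the grip.

Emit:
jog_arm:
  series:
    - [1,[0,0.003,0],[0,0,0]]
    - [1,[0,0.003,0],[0,0,0]]
    - [1,[0,0.003,0],[0,0,0]]
    - [1,[0,0.003,0],[0,0,0]]
    - [1,[0,0.003,0],[0,0,0]]
    - [1,[0,0.003,0],[0,0,0]]
    - [1,[0,0.003,0.02],[0,0,0]]
    - [1,[0,0.003,0.045],[0,0,0]]
    - [1,[0,0.003,0.045],[0,0,0]]

```text
time: 5.52
tool_pos: [0.5449, -0.0462, 0.1269]
tool_rot: [-3.138, 0.007, 0.215]
contact_force: [-1.3, 0.4, 0.1]
opening: 0.0918
```

```bash
python3 look.py s7; python3 -c "
from h import *
snap('wrist','w7')"
```

```text
5.5167 [-3.1384426   0.00665834  0.21465324] [ -3.24142263   4.55950067 126.92813615] 0.09184422889575336 [-1.27365899  0.42792874  0.14690397]
56
92 9 48.1 50.7
100 9 48.5 52.9
108 38 48.3 53.8
```

View pics/s7.png

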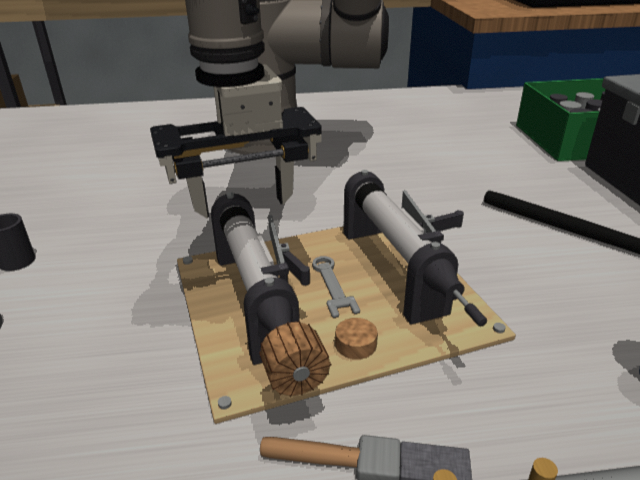

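View pics/w7.png

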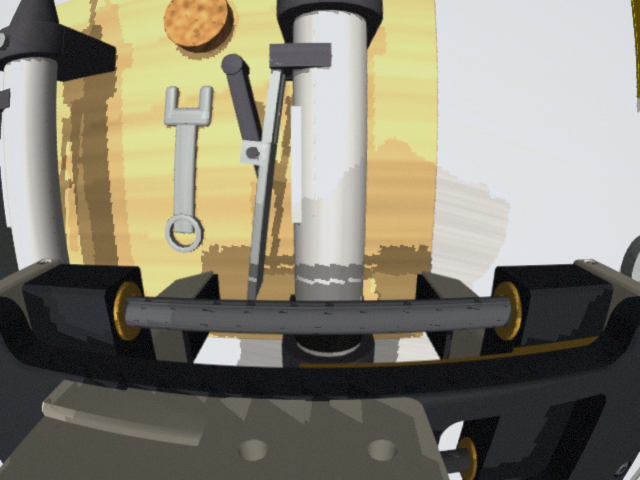

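The fingers straddle the body (wrist: finger inner faces at columns 215 and 420, paddle at 250). Descending.

Emit:
jog_arm:
  series:
    - [1,[0,0,0.02],[0,0,0]]
    - [1,[0,0,0.04],[0,0,0]]
    - [1,[0,0,0.06],[0,0,0]]
    - [1,[0,0,0.06],[0,0,0]]
    - [1,[0,0,0.06],[0,0,0]]
    - [1,[0,0,0.06],[0,0,0]]

```text
time: 6.12
tool_pos: [0.5487, -0.047, 0.0726]
tool_rot: [3.14, -0.003, 0.215]
contact_force: [0.5, -0.2, -0.6]
opening: 0.092
```

```bash
python3 look.py s8; python3 -c "
from h import *
snap('wrist','w8')"
```

```text
6.1167 [ 3.14036417e+00 -2.70559559e-03  2.14735633e-01] [ 0.32869822  2.97199338 72.62370016] 0.092008722979335 [ 0.47188581 -0.23207476 -0.6354838 ]
54
84 1 48.1 48.1
92 5 48.2 49.5
100 13 48.5 54.1
108 35 48.3 53.8
```

View pics/s8c.png

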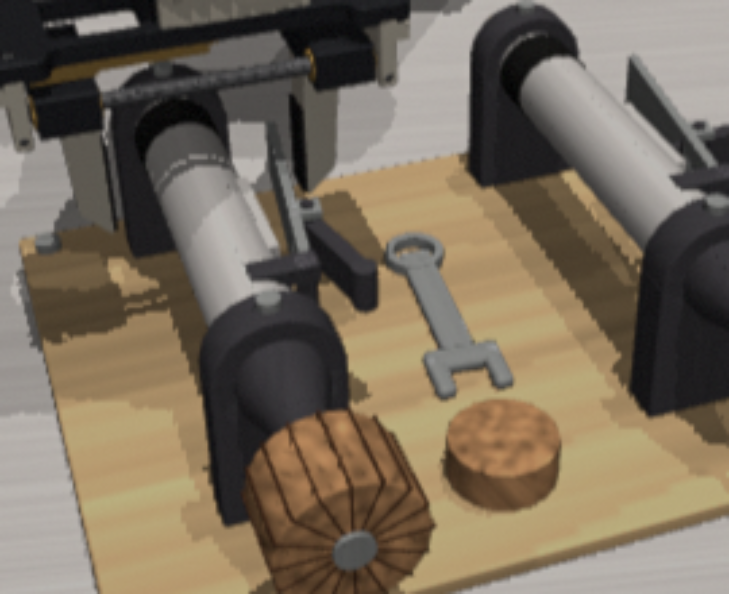

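View pics/w8.png

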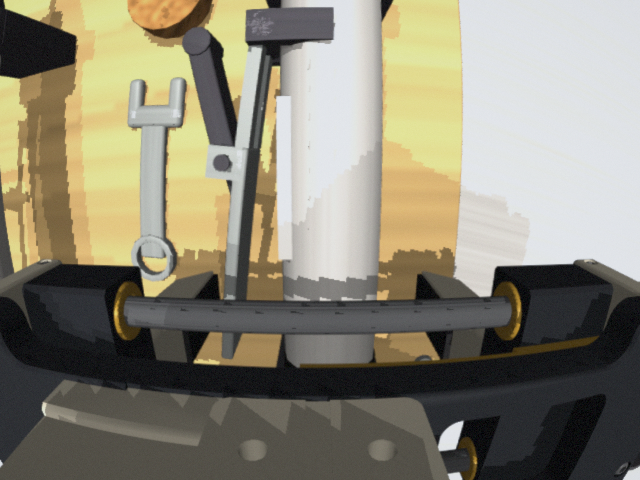

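Both fingers are clear on either side, level with the paddle. I squeeze at 35 N.

Emit:
jog_arm:
  series:
    - [-1,[0,-0.002,0],[0,0,0]]
    - [-1,[0,-0.002,0],[0,0,0]]
    - [-1,[0,-0.002,0],[0,0,0]]
    - [-1,[0,-0.002,0],[0,0,0]]
    - [-1,[0,-0.002,0],[0,0,0]]
    - [-1,[0,-0.002,0],[0,0,0]]
    - [-1,[0,-0.002,0],[0,0,0]]
    - [-1,[0,-0.002,0],[0,0,0]]
    - [-1,[0,-0.002,0],[0,0,0]]
    - [-1,[0,-0.002,0],[0,0,0]]
    - [-1,[0,-0.002,0],[0,0,0]]
    - [-1,[0,-0.002,0],[0,0,0]]
  squeeze: 35

```text
time: 7.22
tool_pos: [0.5471, -0.0484, 0.0706]
tool_rot: [3.136, 0.001, 0.216]
contact_force: [-1.3, -14.9, -1.9]
opening: 0.0479
```

```bash
python3 look.py s9; python3 -c "
from h import *
snap('wrist','w9')"
```

```text
7.2167 [3.13647524e+00 9.86343123e-04 2.15586935e-01] [-1.49939607  1.93311073 70.64025389] 0.0478693140793098 [ -1.32811463 -14.91891835  -1.93075615]
49
92 5 48.1 50.4
100 18 48.6 54.1
108 26 48.1 53.7
```

View pics/s9c.png

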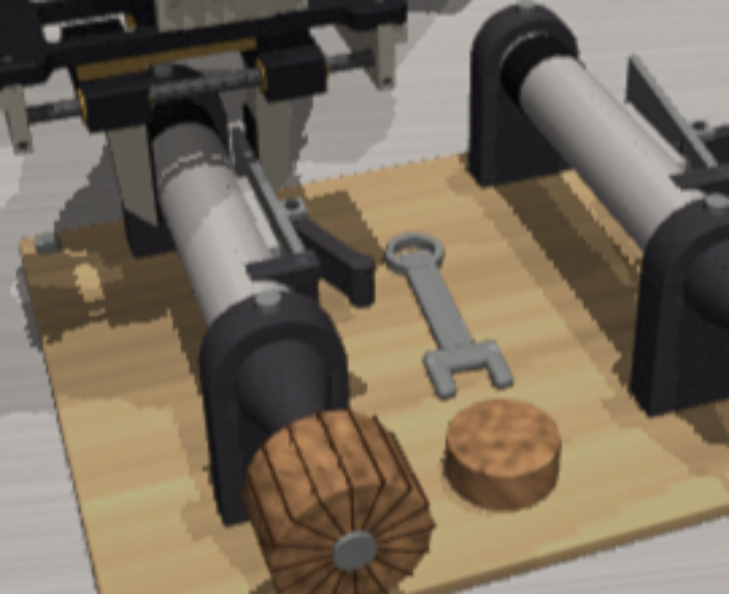

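View pics/w9.png

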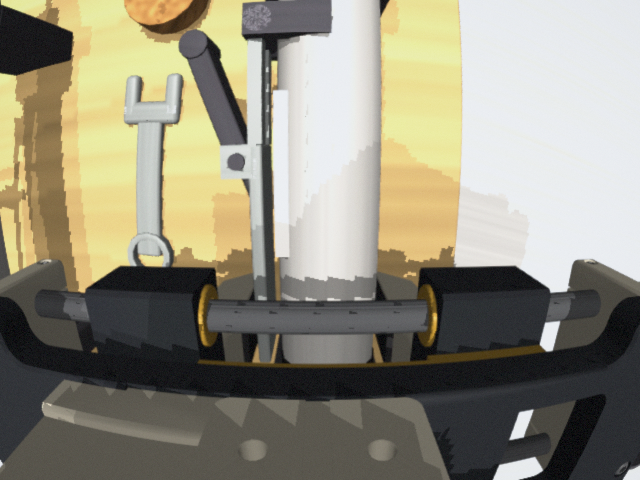

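The opening is 48 mm, so the paddle is home, with the lever still forward. I hold for about 1.5 s more.

Emit:
jog_arm:
  series:
    - [-1,[0,0.001,0],[0,0,0]]
    - [-1,[0,0.001,0],[0,0,0]]
    - [-1,[0,0.001,0],[0,0,0]]
    - [-1,[0,0.001,0],[0,0,0]]
    - [-1,[0,0.001,0],[0,0,0]]
    - [-1,[0,0.001,0],[0,0,0]]
    - [-1,[0,0.001,0],[0,0,0]]
    - [-1,[0,0.001,0],[0,0,0]]
    - [-1,[0,0.001,0],[0,0,0]]
    - [-1,[0,0.001,0],[0,0,0]]
    - [-1,[0,0.001,0],[0,0,0]]
    - [-1,[0,0.001,0],[0,0,0]]

```text
time: 8.32
tool_pos: [0.5471, -0.0485, 0.0707]
tool_rot: [3.138, 0.001, 0.216]
contact_force: [-2.7, -11.1, 0.3]
opening: 0.0478
```

Emit:
jog_arm:
  series:
    - [-1,[0,0,0],[0,0,0]]
    - [-1,[0,0,0],[0,0,0]]
    - [-1,[0,0,0],[0,0,0]]
    - [-1,[0,0,0],[0,0,0]]
    - [-1,[0,0,0],[0,0,0]]
    - [-1,[0,0,0],[0,0,0]]
    - [-1,[0,0,0],[0,0,0]]
    - [-1,[0,0,0],[0,0,0]]

```text
time: 8.98
tool_pos: [0.5471, -0.0484, 0.0706]
tool_rot: [3.138, 0.001, 0.216]
contact_force: [-2.2, -10.8, -0.4]
opening: 0.0478
```

```bash
python3 look.py s10
```

```text
8.9833 [3.13783335e+00 1.14386956e-03 2.15711693e-01] [-1.50290001  1.9218225  70.64909774] 0.047833300103326946 [ -2.21809483 -10.80191109  -0.44561535]
44
92 4 48.3 49.3
100 16 48.6 54.6
108 24 48.4 53.8
```

Held steady for about 1.8 s. Release and lift.

Emit:
jog_arm:
  series:
    - [1,[0,0,0],[0,0,0]]
    - [1,[0,0,0],[0,0,0]]
    - [1,[0,0,0],[0,0,0]]
    - [1,[0,0,0],[0,0,0]]
    - [1,[0,0,0],[0,0,0]]
    - [1,[0,0,0],[0,0,0]]
    - [1,[0,0,0],[0,0,0]]
    - [1,[0,0,0],[0,0,0]]
    - [1,[0,0,0],[0,0,0]]
    - [1,[0,0,0],[0,0,0]]
    - [1,[0,0,0],[0,0,0]]

```text
time: 9.95
tool_pos: [0.5472, -0.0459, 0.0707]
tool_rot: [3.141, -0.0, 0.215]
contact_force: [0.9, 0.6, 0.0]
opening: 0.0919
```

Emit:
jog_arm:
  series:
    - [1,[0,0,-0.02],[0,0,0]]
    - [1,[0,0,-0.05],[0,0,0]]
    - [1,[0,0,-0.08],[0,0,0]]
    - [1,[0,0,-0.12],[0,0,0]]
    - [1,[0,0,-0.14],[0,0,0]]
    - [1,[0,0,-0.14],[0,0,0]]
    - [1,[0,0,-0.14],[0,0,0]]
    - [1,[0,0,-0.14],[0,0,0]]

```text
time: 10.62
tool_pos: [0.5465, -0.0457, 0.2097]
tool_rot: [-3.141, 0.002, 0.215]
contact_force: [1.1, -0.3, -0.2]
opening: 0.0919
```

```bash
python3 look.py s11; python3 -c "
from h import *
snap('wrist','w11')"
```

```text
10.6167 [-3.14090754e+00  1.60395459e-03  2.14793113e-01] [ -1.47898423   4.75763468 209.72033187] 0.09191982986679458 [ 1.06726363 -0.31504686 -0.19426222]
58
84 1 48.1 48.1
92 4 48.2 49.9
100 13 48.2 54.4
108 40 48.1 53.7
```

View pics/s11c.png

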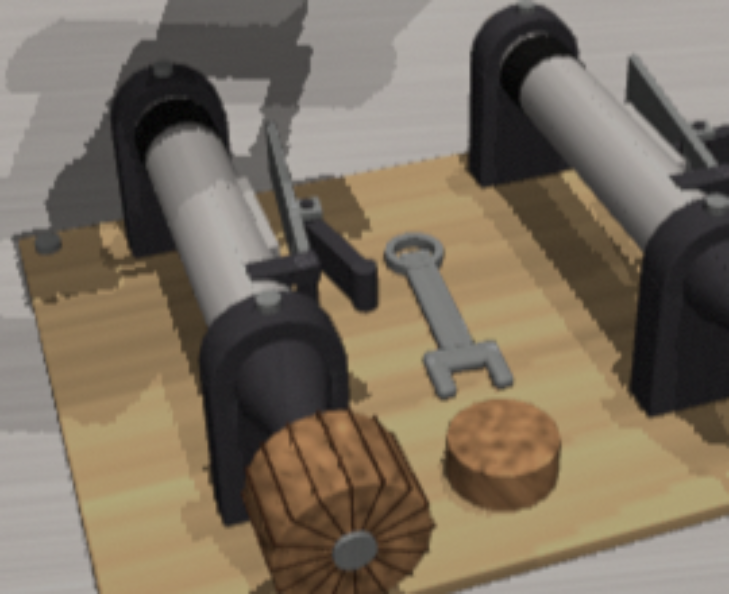

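View pics/w11.png

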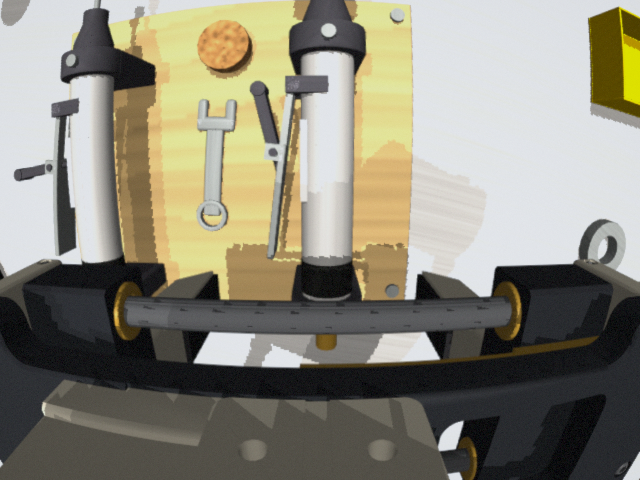

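The paddle has sprung out (free end at the same place as before, crop (268,125)), the lever is still forward, and the other grinder is unchanged. The arm is clear, so I hand in.

```bash
python3 -c "
from cell import job
print(job.hand_in())"
```

```text
the job is handed in; nothing more can be done
None
```

I bled the right (-y) grinder, the one with the fat flap wheel, and handed the job in at about 10.7 s of the 48 s allowed. No verdict is reported.

- **Lever:** I pushed it forward with the shut fingers until it met its stop, at about 15 N. From the wrist pictures I estimate it at roughly 1.4 rad or a little more, and it did not move after that.
- **Squeeze:** I squeezed the paddle at 35 N. The opening stayed at 48 mm for about 1.8 s, against the expected 49 mm when home. The arm carried an 11–15 N sideways load during the squeeze because the jaws were slightly off centre.
- **Last pictures:** the paddle is sprung out where it was before, the lever is still forward, and the other grinder's lever and paddle look unchanged. The gripper is open at 0.21 m, with contact force near zero.

No check failed or disagreed. I had no joint readings, so the paddle and lever states come from pictures, opening and force alone.

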